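# Open the push-and-turn cap of the lamp-oil bottle

## Task

The table lamp on the shop's display is to be refilled: open the child-safe lamp-oil bottle in the wooden stand. Press its wide ribbed cap down, twist it anticlockwise (seen from above) while it is down, then lift it off and finish while still holding it gripped, upright and still, straight above the bottle with its underside about 6 cm clear of the neck. Do not disturb the corked bottle, the mug, the goblet or the lamp.

Things in the scene. Friction and masses are not known exactly. Their poses are not given: they have to be found in the camera images.
- cap_center (a point): Centre of the loose round ribbed black cap, 50 mm diameter, 36 mm high, 35 to 70 g: 18 mm above its underside, z up. Gripping is alike all round; the upper 16 mm are solid, the rest a hollow skirt with lugs inside. As it stands it can neither turn nor lift. Pushed 4 mm or more down it turns anticlockwise (from above); turned 58 to 74 degrees (aim at 66, stop at 74) it lifts straight off.
- bottle_neck (a point): Top of the neck inside the cap, on the axis of the amber square bottle, 153 mm above the table; z up. cap_center lies 6 mm above it at rest, level with it when fully pressed; their x axes are parallel at the start. Below the cap a collar 49 mm across runs down to 112 mm above the table, then a shoulder to the 84 mm body, fixed in a wooden stand (110 x 110 x 30 mm) that does not move.
- cap_spring (a joint): Travel (m) of the spring plunger under the cap: 0 with the cap at rest or off, 0.006 with the cap fully down on the collar (a hard stop). It resists with 5 N at first, 11 N fully down, and carries the cap back to its resting height when let up; let up before 58 degrees of turn, the cap is caught again. Out, it stands 8 mm above bottle_neck.
- cork_bottle: Round amber bottle with a cork, 70 mm across, 150 mm high, loose; origin at the centre of its underside. It and the bottle in the stand may have changed places, left and right. Leave alone.
- mug: Yellow mug, 90 mm across with a handle, 85 mm high; origin at the centre of its underside. Leave alone.
- goblet: Stemmed drinking glass, 72 mm across, 150 mm high; origin at the centre of its underside. Leave alone.
- oil_lamp: Table oil lamp: round amber font 100 mm across, brass burner and clear glass chimney, 170 mm high; origin at the centre of its underside. Leave alone.
There are look-alikes about, which are no part of the job. Of the things like the part that bears cap_center, leave any that is green or yellow; of the rest the smaller one is meant.

How it is judged:
By the outcome, as a careful person would: the job done as asked, in the order asked, and still so for the second after the job is handed in, while the arm keeps its last pose, push and grip.
It also fails if it takes over 38 s, if anything falls off the work surface, if the arm or the gripper's body presses on something with over 40 N, if the wrist force passes 120 N, or if a joint passes its speed limit or range.

## Robot

A 6-joint arm with a two-finger parallel gripper is mounted at the origin on the work surface. World frame = base frame: x ahead of the robot, y to its left, z up, the work surface at z = 0. Lengths are in m, angles in rad, forces in N, time in s.
With the tool pointing down it reaches from about 0.275 to 0.725 m from the base axis. Payload 15.9 kg.
Tool frame: the origin (TCP) lies on the mounting face of the last link; the fingertips stand 173 mm ahead of it and the grasp point (between the pads) lies 155 mm ahead of it (r.nose_length is the distance from the TCP to the fingertips, in m); z points along the fingers, y is the direction in which the jaws open and shut (so a half turn about z gives the same grasp; the last joint's range is limited). The gripper opens to 85 mm and grips with 20 to 120 N. Pads are 22 mm wide; open, the fingers measure 114 mm over their backs; the gripper's body (76 mm by 85 mm) begins 54 mm behind the grasp point. The pads swing forward as they close: fully open they stand 13 mm farther back than shut.
Start: joints at [-1.279, 0.213, -0.034, 1.323, 0, 1.571], TCP at [0.144, -0.479, 0.405] pointing down, gripper open.
Joint ranges: [-2.98, 2.98], [-0.74, 1.72], [-1.14, 1.35], [-2.1, 2.04], [-1.57, 1.44], [-3.14, 3.14]. Speed limits (rad/s): [1.89, 1.89, 2.39, 2.57, 3.14, 3.14].

## Interface

Orientations are given as [roll, pitch, yaw] about the fixed x, y, z axes, in that order (R = Rz(yaw) Ry(pitch) Rx(roll)).
In Python, from rig import r gives the robot as it stands. The module is installed in compiled form; this text tells all that it offers.
- The arm moves only by the tool servo_tool, never from a script. Its argument "series" is a list of rows, each an object of numbers: "fingers": the finger opening in cm, from 0 to 8.54; "dx", "dy", "dz": the shift along the world's x, y, z in cm; "yaw": the turn about the world's z in rad. In form: [{"fingers": .., "dx": .., "dy": .., "dz": .., "yaw": ..}, ...]. A call has exactly 8 rows; each row is the pose to reach, as a shift and turn from the pose commanded when the call began; what a row does not reach only later rows make up. A row lasts 1/10 s, in which the tool goes at most 50 mm and 8.59 degrees, less where a joint would pass 70% of its speed; a pose out of reach is approached as far as the arm can. A call with a gripper value outside its range is refused whole. The fingers move at their own pace and stop on an object; the grip force is fixed at half the most. Time passes only in rows, so rows that repeat a pose let the fingers close, or fill a call up. It gives the time, the measured TCP pose, the force and the opening at its end, in the units of the state.
- r.read_state(): the state, without advancing time (a new reading comes with each control period).
- r.grab_frame(name): name is "side" or "top"; returns a dict with "color" (420x560x3 uint8, red, green, blue), "K" (3x3 intrinsics, pixels), "world_from_camera" (4x4, takes a point from camera to world coordinates). Camera axes: x right, y down, z forward; pixel columns grow to the right and rows downward; lengths in m; the calibration is good to about 2 mm. A picture is of the moment at which its call begins. There is no depth.
- r.sign_off(): hands the job in, once; it reports no verdict.
The state is a dict: "clock": time; "joint_pos": joint angles; "dq": joint speeds; "joint_torque": joint torques, N m; "ee_pos": TCP position; "eef_rot": TCP orientation; "contact_force": force on the tool from outside, world axes, zero at the start; "wrist_torque": the same for the moment, N m; "finger_gap": opening from 0.0 (shut) to 1.0 (fully open).
Only numpy, scipy, OpenCV 4.12 (cv2) and the standard library are available. Lean on these libraries where they do the work, as an engineer would, in place of code of your own. Each camera call takes 0.05 s, during which the arm holds its last target. There are 200 camera calls.

## Working session

There is one attempt and no reset: what is moved stays moved. The work goes in short steps, Python scripts to look and compute and a tool call to move; the robot and the scene stay as the last step left them, time stands still between calls to the robot, and variables do not carry over. Pictures are saved under pics/ and viewed, on a budget of 10 in all, crops included, one or two more only if the job needs it, and the job is handed in when it is done.

Besides the shell and the picture viewer there is one more tool, called as name(argument=value, ...), one argument or row to a line, values as JSON. servo_tool: Moves the arm, as the interface text tells. Its arguments: {"type":"object","properties":{"series":{"type":"array","items":{"type":"object","properties":{"fingers":{"type":"number"},"dx":{"type":"number"},"dy":{"type":"number"},"dz":{"type":"number"},"yaw":{"type":"number"}}}}},"required":["series"]}

```bash
mkdir -p pics
python3 - <<'E'
from rig import r
import cv2,numpy as np
s=r.read_state();print(s)
for n in("side","top"):
    f=r.grab_frame(n);np.savez(f"{n}0.npz",**f)
    print(n,f["K"].tolist(),f["world_from_camera"].round(4).tolist())
    cv2.imwrite(f"pics/{n}0.png",f["color"][:,:,::-1])
E
```

```text
{'clock': 0.0, 'joint_pos': array([-1.27897527e+00,  2.13362607e-01, -3.50424636e-02,  1.32352324e+00,
       -2.91432548e-05,  1.57077858e+00]), 'dq': array([-0.00077254, -0.00022315, -0.00079161,  0.00075679, -0.00030595,
       -0.00065819]), 'joint_torque': array([ 3.19021521e-03, -6.86160994e+01,  4.87113404e+01,  1.74799841e-02,
        1.61179400e-04,  1.10387919e-05]), 'ee_pos': array([ 0.1438019 , -0.47872042,  0.40421944]), 'eef_rot': array([-3.14046067e+00,  2.91231415e-05,  2.91838845e-01]), 'contact_force': array([ 0.10379969, -0.14244025,  0.30883748]), 'wrist_torque': array([ 0.0193125 , -0.02447857,  0.02477534]), 'finger_gap': 0.9979839700700622}
side [[416.62779842076634, 0.0, 277.72517957772186], [0.0, 416.62779842076634, 203.254724974967], [0.0, 0.0, 1.0]] [[0.9977, -0.0613, 0.0282, 0.5557], [-0.0653, -0.7684, 0.6367, -0.6339], [-0.0174, -0.637, -0.7706, 0.8735], [0.0, 0.0, 0.0, 1.0]]
top [[537.8351063144034, 0.0, 284.70001838829745], [0.0, 537.8351063144034, 212.68081427875245], [0.0, 0.0, 1.0]] [[0.0091, -0.98, 0.1987, 0.2729], [-0.9999, -0.0111, -0.0088, 0.0183], [0.0108, -0.1986, -0.98, 1.5018], [0.0, 0.0, 0.0, 1.0]]
```

View pics/side0.png

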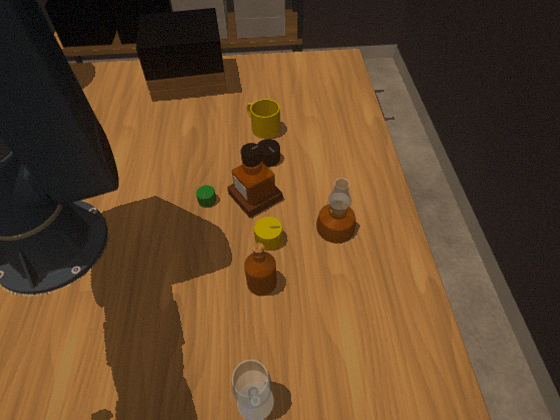

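View pics/top0.png

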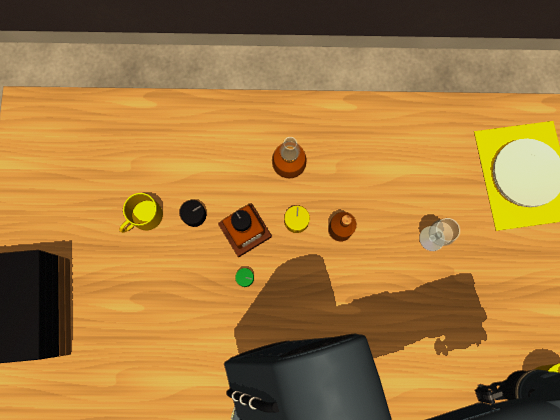

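Side view: black cap on the square bottle at (251,154), loose black cap on the table behind it at (269,152), green cap (206,196), yellow cap (268,232), cork bottle (261,270), goblet (253,390), lamp (336,215), mug (265,118). Top view: bottle cap (241,220), loose black cap (193,212), yellow (297,218), green (245,277). Green and yellow are ruled out. Next I measure the two black ones and view one crop to confirm.

```bash
cat > h.py <<'E'
import numpy as np,cv2
def ray(f,u,v):
    T=f["world_from_camera"];d=T[:3,:3]@np.linalg.inv(f["K"])@[u,v,1];return T[:3,3],d/np.linalg.norm(d)
def plane(f,u,v,z):
    o,d=ray(f,u,v);return o+d*(z-o[2])/d[2]
def proj(f,p):
    T=f["world_from_camera"];c=T[:3,:3].T@(np.asarray(p)-T[:3,3]);q=f["K"]@c;return q[:2]/q[2]
def cross(fa,a,fb,b):
    o,d=ray(fa,*a);p,e=ray(fb,*b)
    t=np.linalg.lstsq(np.c_[d,-e],p-o,rcond=None)[0];A,B=o+d*t[0],p+e*t[1]
    return (A+B)/2,np.linalg.norm(A-B)
E
python3 - <<'E'
from h import *
t=dict(np.load("top0.npz"));s=dict(np.load("side0.npz"))
for n,f,box in(("top",t,(170,190,265,250)),("side",s,(235,135,290,185))):
    x0,y0,x1,y1=box;c=f["color"][y0:y1,x0:x1]
    m=(c.max(2)<45).astype(np.uint8)
    for k in cv2.findContours(m,cv2.RETR_EXTERNAL,cv2.CHAIN_APPROX_NONE)[0]:
        if cv2.contourArea(k)>60:
            e=cv2.fitEllipse(k);x,y,w,h=cv2.boundingRect(k);print(n,"ell",np.round([e[0][0]+x0,e[0][1]+y0,*e[1],e[2]],1),"bbox",x+x0,y+y0,w,h,cv2.contourArea(k))
a=cv2.resize(t["color"][185:260,165:275],(770,525),interpolation=cv2.INTER_CUBIC)[:,:400+370]
b=cv2.resize(s["color"][130:220,220:300],(467,525),interpolation=cv2.INTER_CUBIC)
a=cv2.resize(a,(330,225));b=cv2.resize(s["color"][130:220,215:300],(425,450),interpolation=cv2.INTER_CUBIC)
a=cv2.resize(t["color"][185:260,165:275],(374,255),interpolation=cv2.INTER_CUBIC)
o=np.zeros((450,800,3),np.uint8);o[:255,:374]=a;o[:,375:800]=b
o=np.clip(o.astype(float)*2,0,255).astype(np.uint8)
cv2.imwrite("pics/crop1.png",o[:,:,::-1])
E
```

```text
top ell [241.1 220.7  18.6  19.4   8.5] bbox 231 210 20 21 270.5
top ell [192.6 213.   24.   26.4 139.2] bbox 180 200 26 27 494.0
side ell [261.8 153.3  24.9  41.7  81. ] bbox 242 139 38 28 752.0
```

View pics/crop1.png

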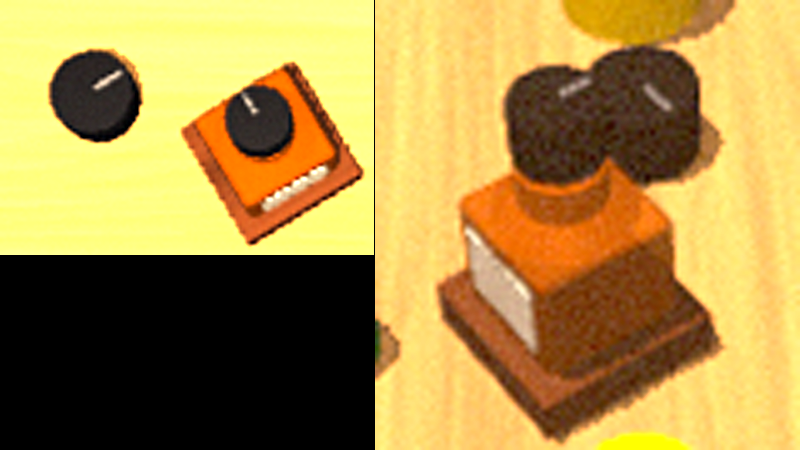

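The crop shows the black cap standing on the amber square bottle. Its top-view diameter is 19 px against 25 px for the loose black one, so it is the smaller one and it is in place on the bottle in the stand. That is the target. Now its position.

Run:
```python
from h import *
t=dict(np.load("top0.npz"));s=dict(np.load("side0.npz"))
P=plane(t,241.1,220.7,.159);print("top plane",P,"reach",np.hypot(*P[:2]))
print("side plane",plane(s,251.3,154.5,.159)); print("cross",cross(t,(241.1,220.7),s,(251.3,154.5)))
# predicted silhouettes
a=np.linspace(0,2*np.pi,60)
for n,f in(("top",t),("side",s)):
    q=np.array([proj(f,P+[.025*np.cos(x),.025*np.sin(x),z]) for x in a for z in(-.018,.018)]);print(n,q.min(0),q.max(0))
# stand bottom/top in side: brown mask in top view -> minAreaRect on stand top z=.03
c=cv2.cvtColor(t["color"],cv2.COLOR_RGB2HSV)[195:262,210:280];R=t["color"][195:262,210:280].astype(int)
m=((R[:,:,0]<185)&(R[:,:,2]<60)).astype(np.uint8)
k=max(cv2.findContours(m,cv2.RETR_EXTERNAL,cv2.CHAIN_APPROX_NONE)[0],key=cv2.contourArea)
b=cv2.minAreaRect(k);print(b);W=np.array([plane(t,x+210,y+195,.03) for x,y in cv2.boxPoints(b)]);print(W.round(3),W.mean(0),np.linalg.norm(np.diff(W,axis=0),axis=1))
# other objects (rough)
for n,u,v,z in(("loosecap",192.6,213,.03),("mug",142,211,.08),("yellowcap",297,218,.03),("green",245,277,.03),("lamp",290,158,.05),("cork",346,221,.14),("goblet",447,230,.14)):print(n,plane(t,u,v,z).round(3))
```

```text
top plane [0.52311318 0.11671353 0.159     ] reach 0.5359752262715473
side plane [0.52700117 0.11725056 0.159     ]
cross (array([0.52515391, 0.11721967, 0.15825352]), np.float64(0.003834473029802282))
top [230.61416559 209.60814583] [251.30184663 231.57970603]
side [238.95115544 142.40162762] [260.21792676 167.12356804]
((34.46179962158203, 34.301124572753906), (42.04783248901367, 40.86272048950195), 58.570438385009766)
[[0.543 0.196 0.03 ]
 [0.604 0.1   0.03 ]
 [0.503 0.037 0.03 ]
 [0.443 0.132 0.03 ]] [0.52345519 0.11624091 0.03      ] [0.11375275 0.11895949 0.11227904]
loosecap [0.567 0.262 0.03 ]
mug [0.561 0.39  0.08 ]
yellowcap [ 0.557 -0.029  0.03 ]
green [0.391 0.112 0.03 ]
lamp [ 0.724 -0.008  0.05 ]
cork [ 0.529 -0.152  0.14 ]
goblet [ 0.508 -0.412  0.14 ]
```

Target axis ≈ (0.5245, 0.117). The two views and the stand centre agree within 3 mm, the reach is 0.54 m and the stand measures about 112 mm. I travel at the current height, where the fingertips at 0.23 m clear everything.

servo_tool(
  series=[
    {"dx": 38, "dy": 59.6, "yaw": 0.5, "fingers": 8.5},
    {"dx": 38, "dy": 59.6, "yaw": 0.5, "fingers": 8.5},
    {"dx": 38, "dy": 59.6, "yaw": 0.5, "fingers": 8.5},
    {"dx": 38, "dy": 59.6, "yaw": 0.5, "fingers": 8.5},
    {"dx": 38, "dy": 59.6, "yaw": 0.5, "fingers": 8.5},
    {"dx": 38, "dy": 59.6, "yaw": 0.5, "fingers": 8.5},
    {"dx": 38, "dy": 59.6, "yaw": 0.5, "fingers": 8.5},
    {"dx": 38, "dy": 59.6, "yaw": 0.5, "fingers": 8.5},
  ],
)

```text
validation failed for argument at $.se...
```

servo_tool(
  series=[
    {"fingers": 8.5, "dx": 38.0, "dy": 59.6, "dz": 0.0, "yaw": 0.5},
    {"fingers": 8.5, "dx": 38.0, "dy": 59.6, "dz": 0.0, "yaw": 0.5},
    {"fingers": 8.5, "dx": 38.0, "dy": 59.6, "dz": 0.0, "yaw": 0.5},
    {"fingers": 8.5, "dx": 38.0, "dy": 59.6, "dz": 0.0, "yaw": 0.5},
    {"fingers": 8.5, "dx": 38.0, "dy": 59.6, "dz": 0.0, "yaw": 0.5},
    {"fingers": 8.5, "dx": 38.0, "dy": 59.6, "dz": 0.0, "yaw": 0.5},
    {"fingers": 8.5, "dx": 38.0, "dy": 59.6, "dz": 0.0, "yaw": 0.5},
    {"fingers": 8.5, "dx": 38.0, "dy": 59.6, "dz": 0.0, "yaw": 0.5},
  ],
)

```text
clock: 0.9
ee_pos: [0.3593, -0.1396, 0.4047]
eef_rot: [3.141, -0.0, 0.792]
contact_force: [0.7, -1.6, -0.1]
finger_gap: 0.997
```

servo_tool(
  series=[
    {"fingers": 8.5, "dx": 16.5, "dy": 25.9, "dz": 0.0, "yaw": 0.0},
    {"fingers": 8.5, "dx": 16.5, "dy": 25.9, "dz": 0.0, "yaw": 0.0},
    {"fingers": 8.5, "dx": 16.5, "dy": 25.9, "dz": 0.0, "yaw": 0.0},
    {"fingers": 8.5, "dx": 16.5, "dy": 25.9, "dz": 0.0, "yaw": 0.0},
    {"fingers": 8.5, "dx": 16.5, "dy": 25.9, "dz": 0.0, "yaw": 0.0},
    {"fingers": 8.5, "dx": 16.5, "dy": 25.9, "dz": 0.0, "yaw": 0.0},
    {"fingers": 8.5, "dx": 16.5, "dy": 25.9, "dz": 0.0, "yaw": 0.0},
    {"fingers": 8.5, "dx": 16.5, "dy": 25.9, "dz": 0.0, "yaw": 0.0},
  ],
)

```text
clock: 1.7
ee_pos: [0.5242, 0.1185, 0.4038]
eef_rot: [-3.141, 0.001, 0.794]
contact_force: [-1.1, -0.3, -0.4]
finger_gap: 0.992
```

Run:
```python
from rig import r
s=r.read_state();print(s["clock"],s["ee_pos"],s["eef_rot"],s["joint_pos"].round(3),s["contact_force"])
```

```text
1.7 [0.52417769 0.11851397 0.40381761] [-3.14080704e+00  1.35484342e-03  7.93927382e-01] [ 0.222  0.292  0.067  1.347 -0.     2.57 ] [-1.12089898 -0.34941339 -0.43741452]
```

servo_tool(
  series=[
    {"fingers": 8.5, "dx": 0.0, "dy": 0.0, "dz": -2.0, "yaw": 0.0},
    {"fingers": 8.5, "dx": 0.0, "dy": 0.0, "dz": -4.0, "yaw": 0.0},
    {"fingers": 8.5, "dx": 0.0, "dy": 0.0, "dz": -5.5, "yaw": 0.0},
    {"fingers": 8.5, "dx": 0.0, "dy": 0.0, "dz": -7.0, "yaw": 0.0},
    {"fingers": 8.5, "dx": 0.0, "dy": 0.0, "dz": -8.0, "yaw": 0.0},
    {"fingers": 8.5, "dx": 0.0, "dy": 0.0, "dz": -8.8, "yaw": 0.0},
    {"fingers": 8.5, "dx": 0.0, "dy": 0.0, "dz": -8.8, "yaw": 0.0},
    {"fingers": 8.5, "dx": 0.0, "dy": 0.0, "dz": -8.8, "yaw": 0.0},
  ],
)

```text
clock: 2.5
ee_pos: [0.5239, 0.1172, 0.3172]
eef_rot: [3.141, -0.0, 0.792]
contact_force: [0.5, 0.6, 0.6]
finger_gap: 0.995
```

Run:
```python
from rig import r
from h import *
s=r.read_state();print(s["clock"],s["ee_pos"],s["contact_force"])
f=r.grab_frame("side");g=r.grab_frame("top")
b=cv2.resize(f["color"][90:230,190:310],(480,560),interpolation=cv2.INTER_CUBIC)
a=cv2.resize(g["color"][170:270,200:280],(320,400),interpolation=cv2.INTER_CUBIC)
o=np.zeros((560,800,3),np.uint8);o[:,:480]=b;o[:400,480:]=a
cv2.imwrite("pics/c2.png",np.clip(o*1.8,0,255).astype(np.uint8)[:,:,::-1])
```

```text
2.5 [0.52388036 0.11719105 0.3171796 ] [0.4978423  0.63326252 0.58891911]
```

View pics/c2.png

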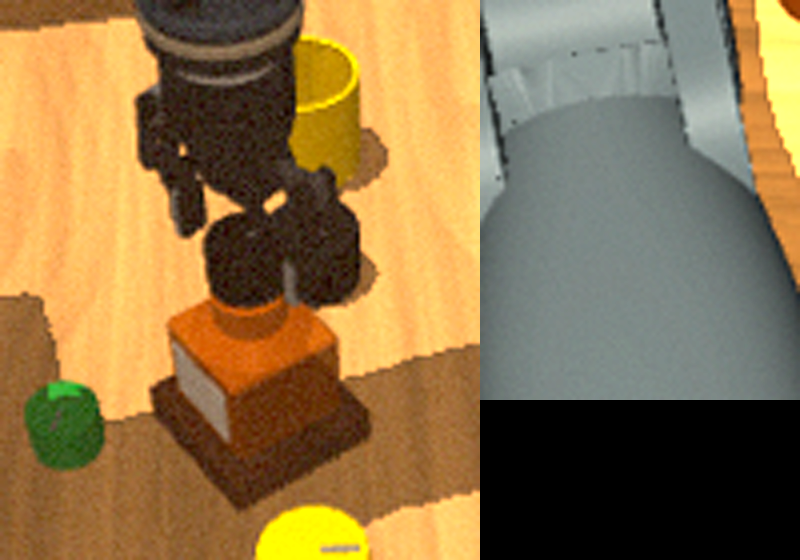

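The side crop shows the open fingers straddling the cap, left tip at crop (190,225), right tip beside it at (292,290), and nothing touched. The top view is blocked by the arm. I close now.

servo_tool(
  series=[
    {"fingers": 2.0, "dx": 0.0, "dy": 0.0, "dz": 0.0, "yaw": 0.0},
    {"fingers": 2.0, "dx": 0.0, "dy": 0.0, "dz": 0.0, "yaw": 0.0},
    {"fingers": 2.0, "dx": 0.0, "dy": 0.0, "dz": 0.0, "yaw": 0.0},
    {"fingers": 2.0, "dx": 0.0, "dy": 0.0, "dz": 0.0, "yaw": 0.0},
    {"fingers": 2.0, "dx": 0.0, "dy": 0.0, "dz": 0.0, "yaw": 0.0},
    {"fingers": 2.0, "dx": 0.0, "dy": 0.0, "dz": 0.0, "yaw": 0.0},
    {"fingers": 2.0, "dx": 0.0, "dy": 0.0, "dz": 0.0, "yaw": 0.0},
    {"fingers": 2.0, "dx": 0.0, "dy": 0.0, "dz": 0.0, "yaw": 0.0},
  ],
)

```text
clock: 3.4
ee_pos: [0.524, 0.1175, 0.3168]
eef_rot: [3.141, -0.0, 0.792]
contact_force: [0.9, -0.2, 5.2]
finger_gap: 0.567
```

Run:
```python
from rig import r
s=r.read_state()
for k in("ee_pos","eef_rot","contact_force","wrist_torque","finger_gap"):print(k,s[k])
```

```text
ee_pos [0.52396228 0.11745638 0.31679103]
eef_rot [ 3.14142554e+00 -2.64740043e-04  7.91810917e-01]
contact_force [ 0.94012053 -0.17144233  5.18778797]
wrist_torque [-0.00298213 -0.07382512  0.03784518]
finger_gap 0.5670422191429884
```

Gripped: opening 0.567 ≈ 48 mm, as expected. Now I press down gently.

servo_tool(
  series=[
    {"fingers": 2.0, "dx": 0.0, "dy": 0.0, "dz": -0.1, "yaw": 0.0},
    {"fingers": 2.0, "dx": 0.0, "dy": 0.0, "dz": -0.2, "yaw": 0.0},
    {"fingers": 2.0, "dx": 0.0, "dy": 0.0, "dz": -0.3, "yaw": 0.0},
    {"fingers": 2.0, "dx": 0.0, "dy": 0.0, "dz": -0.4, "yaw": 0.0},
    {"fingers": 2.0, "dx": 0.0, "dy": 0.0, "dz": -0.5, "yaw": 0.0},
    {"fingers": 2.0, "dx": 0.0, "dy": 0.0, "dz": -0.6, "yaw": 0.0},
    {"fingers": 2.0, "dx": 0.0, "dy": 0.0, "dz": -0.6, "yaw": 0.0},
    {"fingers": 2.0, "dx": 0.0, "dy": 0.0, "dz": -0.6, "yaw": 0.0},
  ],
)

```text
clock: 4.2
ee_pos: [0.5239, 0.1174, 0.3112]
eef_rot: [3.141, -0.001, 0.792]
contact_force: [-1.3, -0.6, 11.0]
finger_gap: 0.568
```

Down: 11 N, about 6 mm of travel. Now twist anticlockwise while holding it down.

servo_tool(
  series=[
    {"fingers": 2.0, "dx": 0.0, "dy": 0.0, "dz": 0.0, "yaw": 0.06},
    {"fingers": 2.0, "dx": 0.0, "dy": 0.0, "dz": 0.0, "yaw": 0.14},
    {"fingers": 2.0, "dx": 0.0, "dy": 0.0, "dz": 0.0, "yaw": 0.22},
    {"fingers": 2.0, "dx": 0.0, "dy": 0.0, "dz": 0.0, "yaw": 0.3},
    {"fingers": 2.0, "dx": 0.0, "dy": 0.0, "dz": 0.0, "yaw": 0.38},
    {"fingers": 2.0, "dx": 0.0, "dy": 0.0, "dz": 0.0, "yaw": 0.46},
    {"fingers": 2.0, "dx": 0.0, "dy": 0.0, "dz": 0.0, "yaw": 0.54},
    {"fingers": 2.0, "dx": 0.0, "dy": 0.0, "dz": 0.0, "yaw": 0.6},
  ],
)

```text
clock: 5.0
ee_pos: [0.5242, 0.1175, 0.3113]
eef_rot: [3.14, -0.001, 1.395]
contact_force: [0.2, 0.8, 10.8]
finger_gap: 0.57
```

Run:
```python
from rig import r
s=r.read_state()
for k in("ee_pos","eef_rot","contact_force","wrist_torque","finger_gap"):print(k,s[k])
```

```text
ee_pos [0.5241756  0.11752427 0.31126381]
eef_rot [ 3.14035893e+00 -6.48022841e-04  1.39501761e+00]
contact_force [ 0.15095274  0.79421065 10.77470412]
wrist_torque [ 0.0761556  -0.03571917 -0.06706273]
finger_gap 0.5700540609857784
```

servo_tool(
  series=[
    {"fingers": 2.0, "dx": 0.0, "dy": 0.0, "dz": 0.0, "yaw": 0.06},
    {"fingers": 2.0, "dx": 0.0, "dy": 0.0, "dz": 0.0, "yaw": 0.14},
    {"fingers": 2.0, "dx": 0.0, "dy": 0.0, "dz": 0.0, "yaw": 0.23},
    {"fingers": 2.0, "dx": 0.0, "dy": 0.0, "dz": 0.0, "yaw": 0.32},
    {"fingers": 2.0, "dx": 0.0, "dy": 0.0, "dz": 0.0, "yaw": 0.41},
    {"fingers": 2.0, "dx": 0.0, "dy": 0.0, "dz": 0.0, "yaw": 0.5},
    {"fingers": 2.0, "dx": 0.0, "dy": 0.0, "dz": 0.0, "yaw": 0.55},
    {"fingers": 2.0, "dx": 0.0, "dy": 0.0, "dz": 0.0, "yaw": 0.55},
  ],
)

```text
clock: 5.8
ee_pos: [0.5242, 0.1175, 0.3113]
eef_rot: [3.14, 0.0, 1.944]
contact_force: [0.6, 0.3, 10.2]
finger_gap: 0.574
```

Run:
```python
from rig import r
from h import *
s=r.read_state()
for k in("ee_pos","eef_rot","contact_force","wrist_torque","finger_gap"):print(k,s[k])
f=r.grab_frame("side")
b=cv2.resize(f["color"][110:200,205:305],(800,600)[:2] if 0 else (660,594),interpolation=cv2.INTER_CUBIC)
cv2.imwrite("pics/c3.png",np.clip(b.astype(float)*2.2,0,255).astype(np.uint8)[:,:,::-1])
```

```text
ee_pos [0.52416943 0.1175317  0.31129396]
eef_rot [3.14018637e+00 1.43865646e-04 1.94381936e+00]
contact_force [ 0.64472968  0.31878568 10.16378169]
wrist_torque [0.05150119 0.04428134 0.0330885 ]
finger_gap 0.5743496459957032
```

View pics/c3.png

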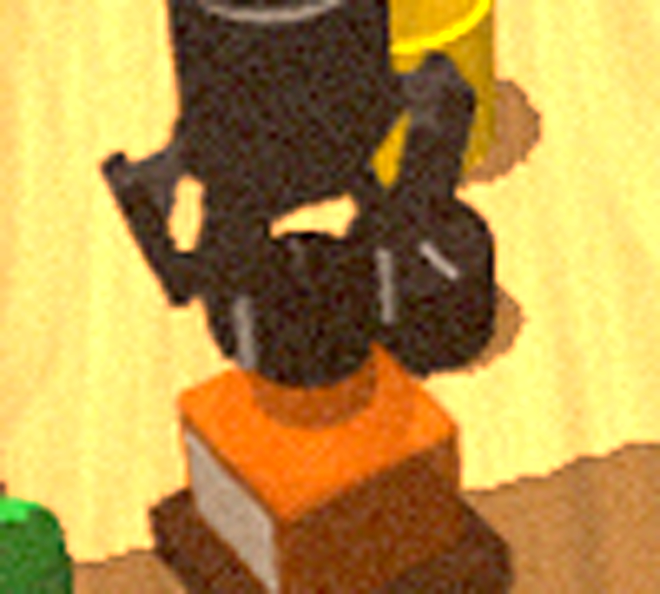

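Turned 66° with a low twisting moment and the cap mark has moved round with it, so no sign of slip. I test the lift with a short raise first.

servo_tool(
  series=[
    {"fingers": 2.0, "dx": 0.0, "dy": 0.0, "dz": 0.1, "yaw": 0.0},
    {"fingers": 2.0, "dx": 0.0, "dy": 0.0, "dz": 0.2, "yaw": 0.0},
    {"fingers": 2.0, "dx": 0.0, "dy": 0.0, "dz": 0.35, "yaw": 0.0},
    {"fingers": 2.0, "dx": 0.0, "dy": 0.0, "dz": 0.5, "yaw": 0.0},
    {"fingers": 2.0, "dx": 0.0, "dy": 0.0, "dz": 0.7, "yaw": 0.0},
    {"fingers": 2.0, "dx": 0.0, "dy": 0.0, "dz": 0.85, "yaw": 0.0},
    {"fingers": 2.0, "dx": 0.0, "dy": 0.0, "dz": 1.0, "yaw": 0.0},
    {"fingers": 2.0, "dx": 0.0, "dy": 0.0, "dz": 1.0, "yaw": 0.0},
  ],
)

```text
clock: 6.65
ee_pos: [0.5238, 0.1174, 0.3206]
eef_rot: [-3.141, -0.0, 1.942]
contact_force: [0.1, -0.2, -0.6]
finger_gap: 0.569
```

The force is −0.6 N, about the cap's weight, so the cap is free. I lift to 6 cm clearance, 7.8 cm above the pressed height.

servo_tool(
  series=[
    {"fingers": 2.0, "dx": 0.0, "dy": 0.0, "dz": 0.7, "yaw": 0.0},
    {"fingers": 2.0, "dx": 0.0, "dy": 0.0, "dz": 1.7, "yaw": 0.0},
    {"fingers": 2.0, "dx": 0.0, "dy": 0.0, "dz": 2.8, "yaw": 0.0},
    {"fingers": 2.0, "dx": 0.0, "dy": 0.0, "dz": 3.9, "yaw": 0.0},
    {"fingers": 2.0, "dx": 0.0, "dy": 0.0, "dz": 5.0, "yaw": 0.0},
    {"fingers": 2.0, "dx": 0.0, "dy": 0.0, "dz": 6.0, "yaw": 0.0},
    {"fingers": 2.0, "dx": 0.0, "dy": 0.0, "dz": 6.6, "yaw": 0.0},
    {"fingers": 2.0, "dx": 0.0, "dy": 0.0, "dz": 6.8, "yaw": 0.0},
  ],
)

```text
clock: 7.45
ee_pos: [0.524, 0.1175, 0.3895]
eef_rot: [3.141, 0.0, 1.942]
contact_force: [-0.4, -0.3, 0.1]
finger_gap: 0.571
```

servo_tool(
  series=[
    {"fingers": 2.0, "dx": 0.0, "dy": 0.0, "dz": 0.0, "yaw": 0.0},
    {"fingers": 2.0, "dx": 0.0, "dy": 0.0, "dz": 0.0, "yaw": 0.0},
    {"fingers": 2.0, "dx": 0.0, "dy": 0.0, "dz": 0.0, "yaw": 0.0},
    {"fingers": 2.0, "dx": 0.0, "dy": 0.0, "dz": 0.0, "yaw": 0.0},
    {"fingers": 2.0, "dx": 0.0, "dy": 0.0, "dz": 0.0, "yaw": 0.0},
    {"fingers": 2.0, "dx": 0.0, "dy": 0.0, "dz": 0.0, "yaw": 0.0},
    {"fingers": 2.0, "dx": 0.0, "dy": 0.0, "dz": 0.0, "yaw": 0.0},
    {"fingers": 2.0, "dx": 0.0, "dy": 0.0, "dz": 0.0, "yaw": 0.0},
  ],
)

```text
clock: 8.25
ee_pos: [0.5239, 0.1174, 0.3887]
eef_rot: [-3.142, -0.0, 1.942]
contact_force: [-0.5, -0.0, -1.1]
finger_gap: 0.572
```

Run:
```python
from rig import r
from h import *
s=r.read_state()
for k in("clock","ee_pos","eef_rot","contact_force","finger_gap","dq"):print(k,s[k])
f=r.grab_frame("side");np.savez("side9.npz",**f)
for n,p in(("cap bottom",(.5242,.1175,.213)),("neck",(.5242,.1175,.153)),("plunger",(.5242,.1175,.161))):print(n,proj(f,p))
b=cv2.resize(f["color"][90:200,200:310],(600,600),interpolation=cv2.INTER_CUBIC)
cv2.imwrite("pics/c4.png",np.clip(b.astype(float)*2,0,255).astype(np.uint8)[:,:,::-1])
```

```text
clock 8.25
ee_pos [0.52386606 0.1174196  0.38870594]
eef_rot [-3.14159175e+00 -2.82190438e-06  1.94178192e+00]
contact_force [-0.46499287 -0.04020102 -1.08887175]
finger_gap 0.5715695746116398
dq [-0.00049965 -0.00036192  0.00028039 -0.00081863 -0.00096685 -0.00117234]
cap bottom [248.60419006 137.91054148]
neck [250.32834349 156.25604423]
plunger [250.10743016 153.90546108]
```

View pics/c4.png

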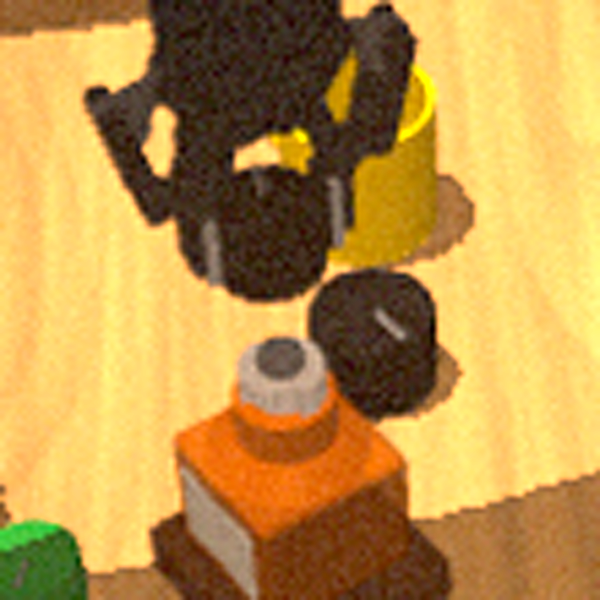

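The picture shows the cap gripped upright at crop (265,235) above the bare neck and plunger at (282,352). The loose cap and the mug stand where they were. The right edge of the cap moved from 261.8 to 260.6 px, as a straight lift should give. I run a last numeric check of the other objects, then hand in.

Run:
```python
from rig import r
from h import *
a=np.load("side0.npz")["color"];b=np.load("side9.npz")["color"]
for n,(x0,y0,x1,y1) in dict(mug=(262,98,285,140),lamp=(312,175,360,245),cork=(240,240,282,300),goblet=(228,355,280,420)).items():
    ga,gb=[cv2.cvtColor(i[y0:y1,x0:x1],cv2.COLOR_RGB2GRAY).astype(np.float32) for i in(a,b)]
    print(n,np.round(cv2.phaseCorrelate(ga,gb),2) if 0 else cv2.phaseCorrelate(ga,gb))
s=r.read_state();print(s["clock"],s["ee_pos"],s["finger_gap"])
print(r.sign_off())
```

```text
mug ((0.33832188805388697, 0.3014794771449836), 0.5831358565224541)
lamp ((-0.02172208837858136, 0.06872034818425021), 0.6923475687702497)
cork ((0.46500134386673153, 0.04951542362057637), 0.9978000128710711)
goblet ((-0.04232310458377242, 0.030798571990317214), 0.9721924986368344)
8.3 [0.52387712 0.11742148 0.38869665] 0.5651752334020923
the job is handed in; nothing more can be done
None
```

The cap is off the lamp-oil bottle, and I handed the job in at 8.3 s with the cap still gripped above the neck. I gripped the small black cap on the square bottle and pressed it down about 6 mm (11 N). I then turned it 66° anticlockwise while it was down and lifted it straight up 77 mm.

- **Final state:** the arm was still and upright, and the grip was holding at about 48 mm opening. The underside is about 59 mm above the neck. I worked that out from the arm's height, and the last side picture agrees.
- **Free of the bottle:** after the turn, the first short lift showed only about 0.6 N downward, roughly the cap's own weight.
- **Other objects:** comparing side images before and after gave shifts under 0.1 px for the lamp and goblet. The mug (0.34 px across, 0.30 px down) and the corked bottle (0.47 px) came out higher. I put that down to shadows and image noise, because the arm never went near either of them.
- **Disagreement:** the top and side views differed by about 4 mm on the cap's position, somewhat more than the 2 mm calibration. The cap was gripped with sideways forces under 1 N, so this did not affect the result.

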